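# Clear the corner jig and press the circuit board into it

### The job

The corner jig is needed for the circuit board: first put the red-topped setting block that stands on it back into its own red-marked cradle, fully down and upright, and let go of it. Then set the circuit board flat on the jig with its long edge along the longer blue stop, push it into the corner until it sits flush against both stops, and finish while still holding it pressed against both. Leave the other block, the blue cradle and everything else on the table as they are.

Things in the scene. Friction and masses are not known exactly. Their poses are not given: they have to be found in the camera images.
- jig: Corner jig fixed to the table: aluminium base plate 130 (x) x 160 (y) mm, 8 mm thick, origin under its centre, z up. Two blue stops on the plate make an inside corner at the plate's +x, +y corner: the back stop's inner face lies at jig x = +50 mm, the side stop's at jig y = +60 mm. Seated in the corner the circuit board's origin is at jig (20, 20, 8) mm. Either end of the board may lead.
- back_stop: The longer blue stop of the jig, rigid, 14 (x) x 124 (y) x 9 mm high, standing on the 8 mm plate (its top is 17 mm above the table); it runs along jig y, centred at jig (57, -8) mm; origin at the centre of its underside.
- side_stop: The shorter blue stop of the jig, rigid, 84 (x) x 14 (y) x 9 mm high, standing on the plate; it runs along jig x, centred at jig (-2, 67) mm; origin at the centre of its underside. The board rubs on stops and plate (friction about 1): a hard push on one stop can hold it short of the other.
- circuit_board: Loose green circuit board on a black carrier, 60 (x) x 80 (y) x 5 mm, about 90 g, lying flat on the table at the start; origin at the centre of its underside, z up. A black round capacitor with a silvery top, diameter 22 mm, 30 mm tall (from 5 to 35 mm above the underside), stands upright at its centre, firmly fixed, and is the place to grip it; the other components are under 2.5 mm high.
- block_red: Loose steel setting block with a red plastic top, 24 (x) x 40 (y) x 45 mm high, standing upright, about 150 g; origin at the centre of its underside, z up. At the start it stands on the jig's plate near the corner, where the board has to go.
- block_green: Loose steel setting block with a green plastic top, 24 (x) x 40 (y) x 45 mm high, standing upright, about 150 g; origin at the centre of its underside, z up. It already stands in the green cradle and stays there.
- cradle_red: Fixed grey plastic cradle, outside 38 (x) x 54 (y) x 16 mm high, origin under the centre of the tray; its open slot is 30 x 46 mm inside with 4 mm walls, floor 4 mm above the table. A flat tab, 6 mm thick and 22 mm deep, coloured red, sticks out on the cradle's -x side and marks whose slot it is. The red block's own slot: seated, the block's 24 mm runs along the cradle's x and its 40 mm along y, either way round, with 3 mm free on each side.
- cradle_blue: Fixed grey plastic cradle, outside 38 (x) x 54 (y) x 16 mm high, origin under the centre of the tray; its open slot is 30 x 46 mm inside with 4 mm walls, floor 4 mm above the table. A flat tab, 6 mm thick and 22 mm deep, coloured blue, sticks out on the cradle's -x side and marks whose slot it is. Empty, belongs to another block; stays empty.
- cradle_green: Fixed grey plastic cradle, outside 38 (x) x 54 (y) x 16 mm high, origin under the centre of the tray; its open slot is 30 x 46 mm inside with 4 mm walls, floor 4 mm above the table. A flat tab, 6 mm thick and 22 mm deep, coloured green, sticks out on the cradle's -x side and marks whose slot it is. Holds the green block.
- slot_red (a point): Centre of the red cradle's slot floor, 4 mm above the table, axes as the cradle's.
- slot_green (a point): Centre of the green cradle's slot floor, 4 mm above the table, axes as the cradle's.
- vial_red_cap: Bystander: standing vial with a red cap, 39 x 36 x 60 mm; origin at its underside.
- vial_blue_cap: Bystander: standing vial with a blue cap, 36 x 36 x 60 mm; origin at its underside.
- drop_bottle: Bystander: small white dropper bottle, 20 x 20 x 36 mm; origin at its underside.
- slide_box: Bystander: card slide box, 38 x 56 x 16 mm; origin at its underside.
- marker: Bystander: white marker pen lying down, 14 x 152 x 12 mm; origin at its underside.
Things that resemble listed ones, but are neither listed nor needed, are in the scene too. Leave any black or purple look-alike of the block_red alone.

How it is judged:
On the way, in this order (a step that is already met when the one before it is completed fails the run):
1. the red block stands in the red cradle, let go of (distance between block_red and slot_red below 0.007 m and z of block_red in the frame of slot_red below 0.003 m and angle between block_red's own z axis and vertical below 0.08 rad and angle between the x axis of block_red and the x axis of slot_red, either way round below 0.3 rad and contact force between block_red and the fingers below 0.1 N and linear speed of block_red below 0.02 m/s), for 0.2 s.
2. the circuit board is pressed flush against both stops (contact force between circuit_board and back_stop above 1 N and contact force between circuit_board and side_stop above 1 N and contact force between the fingers and circuit_board above 1 N and angle between the y axis of circuit_board and the y axis of jig, either way round below 0.05 rad and angle between circuit_board's own z axis and vertical below 0.05 rad and x of circuit_board in the frame of jig between 0.017 and 0.023 m and y of circuit_board in the frame of jig between 0.017 and 0.023 m and z of circuit_board in the frame of jig between 0.006 and 0.0105 m), for 0.3 s.
At the end, for the whole second after the job is handed in: The robot holds the board pressed on both stops at once (over 1 N on each, and at the fingers), flat on the jig, within 0.05 rad of square and 3 mm of the seated place. The red block stands released on the floor of the red cradle, within 7 mm of its centre; the green one in its own (all of step 1 and all of step 2 and distance between block_green and slot_green below 0.007 m and z of block_green in the frame of slot_green below 0.003 m and angle between block_green's own z axis and vertical below 0.08 rad and angle between the x axis of block_green and the x axis of slot_green, either way round below 0.3 rad); the arm keeps its last pose, push and grip.
It fails at once if a bystander is moved by more than 20 mm (distance of any of vial_red_cap, vial_blue_cap, drop_bottle, slide_box, marker from where it was at the start of the episode above 0.02 m).
It fails at once if the green block is taken out of its cradle (distance between block_green and slot_green above 0.012 m).
It fails at once if the red block is put into the blue cradle (horizontal distance between block_red and cradle_blue below 0.015 m and height (world z) of block_red below 0.012 m).
It also fails if it takes over 72 s, if anything falls off the work surface, if the arm or the gripper's body presses on something with over 40 N, if the wrist force passes 120 N, or if a joint passes its speed limit or range.

### The arm

A 6-joint arm with a two-finger parallel gripper is mounted at the origin on a cart in front of the work surface, level with it; the furniture and walls round the work are solid. World frame = base frame: x ahead of the robot, y to its left, z up, the work surface at z = 0. Lengths are in m, angles in rad, forces in N, time in s.
With the tool pointing down it reaches from about 0.325 to 0.9 m from the base axis. Payload 6.1 kg.
Tool frame: the origin (TCP) lies midway between the tips of the shut fingers; the grasp point (between the pads) lies ctrl.grasp_offset behind it (ctrl.grasp_offset is the distance from the TCP to the grasp point, in m); z points along the fingers, y is the line along which they close (so a half turn about z gives the same grasp; the last joint's range is limited). The gripper opens to 85 mm and grips with 20 to 120 N. Pads are 22 mm wide; open, the fingers measure 114 mm over their backs; the gripper's body (76 mm by 85 mm) begins 54 mm behind the grasp point. The pads swing forward as they close: fully open they stand 13 mm farther back than shut.
Start: joints at [-1.422, 0.22, 1.526, -0, 1.395, -0.126], TCP at [0.17, -0.602, 0.231] pointing down, gripper open.
Joint ranges: [-2.98, 2.98], [-0.91, 2.08], [0.09, 2.57], [-1.24, 4.39], [0.2, 2.65], [-2.68, 2.68]. Speed limits (rad/s): [2.57, 2.57, 3.01, 3.14, 3.14, 3.14].

### API

Orientations are given as a unit quaternion [x, y, z, w].
In Python, from rig import ctrl, telemetry, optics, look_for, masks_of gives the robot as it stands. Calls block until the motion is done:
- ctrl.reach(position, orientation): joint-space move of the TCP to a pose.
- ctrl.line_to(position, speed=0.15, rot=None, until_force=None): straight line of the TCP; rot=None keeps the orientation; speed is the mean speed in m/s. With until_force (N) it stops when the force on the tool has changed by that much, and returns True; else False.
- ctrl.set_joints(angles): joint-space move.
- ctrl.command_gripper(opening, newtons=None): opening from 0.0 (shut) to 1.0 (fully open); newtons is the grip in N (None keeps the last); returns when the fingers have stopped.
- ctrl.hold(seconds).
- ctrl.solve_ik(position, orientation): joint angles nearest the present ones, or None.
- telemetry.sense(): the state.
- optics.snapshot(name): name is "side" or "top" or "wrist"; returns a dict with "image" (420x560x3 uint8, red, green, blue), "fx", "fy", "cx", "cy" (pixels), "world_to_cam" (4x4, takes a point from world to camera coordinates); the wrist camera has in their place "hand_eye" (4x4, takes a point from camera to tool coordinates, whose origin is the TCP and whose axes are the flange's). Camera axes: x right, y up, looking along -z (the intrinsics and any distortion apply to the point x, -y, -z); pixel columns grow to the right and rows downward; lengths in m; the calibration is good to about 2 mm. A picture is of the moment at which its call begins: read the wrist's pose just before it. There is no depth.
A pose or a line that the arm cannot do raises ctrl.IKError and nothing moves.
- ctrl.job_done(): hands the job in; it is judged then, once.
Trained networks look in a picture, given as the dict that the camera call returned (one of the last four; its "shot" number tells which), for a name from the list of things; names that differ only in an ending like _2 or _b are one class to them, and where a whole thing is asked for, a point or a joint stands for the part that bears it (a point fixed in the world has none). Each returns a list of dicts, best first, with "p" (0 to 1); they miss things now and then, are a little off and sometimes report something else, mostly with a low value. They report only what shows in the picture. A call takes as long as a camera call. They do not tell look-alikes from the thing itself.
- look_for(label, picture): "extent" ([centre column, centre row, width, height] in pixels, round what is visible of it).
- masks_of(label, picture): "region" (420x560 bool, what is visible of it) and "extent" ([centre column, centre row, width, height] in pixels, round what is visible of it).
The state is a dict: "time_s": time; "qpos": joint angles; "qvel": joint speeds; "joint_efforts": joint torques, N m; "tcp_pos": TCP position; "ee_rot": TCP orientation; "ft_force": force on the tool from outside, world axes, zero at the start; "wrist_torque": the same for the moment, N m; "grip_width": opening from 0.0 (shut) to 1.0 (fully open); "gripper_force": force on a finger pad.
Only numpy, scipy, OpenCV 4.12 (cv2) and the standard library are available. Lean on these libraries where they do the work, as an engineer would, in place of code of your own. Each camera call takes 0.05 s, during which the arm holds its last target. There are 200 camera calls.

## Working session

There is one attempt and no reset: what is moved stays moved. The work goes in short steps, each a Python script; the robot and the scene stay as the last script left them, time stands still between calls to the robot, and variables do not carry over. Pictures are saved under pics/ and viewed, at most 10 in all, crops included, and the job is handed in when it is done.

```bash
ls; mkdir -p pics; python3 - <<'E'
from rig import ctrl, telemetry, optics, look_for, masks_of
import cv2, numpy as np
s=telemetry.sense(); print(s, ctrl.grasp_offset)
ims=[]
for n in("top","side"):
    p=optics.snapshot(n); ims.append(p["image"]); print(n,{k:v for k,v in p.items() if k!="image"})
    cv2.imwrite(f"pics/{n}0.png",p["image"][:,:,::-1])
    for l in ["jig","back_stop","side_stop","circuit_board","block_red","block_green","cradle_red","cradle_blue"]:
        print(n,l,[(np.round(d["extent"]).tolist(),round(d["p"],2)) for d in look_for(l,p)[:4]])
w=optics.snapshot("wrist"); print({k:v for k,v in w.items() if k!="image"})
E
```

```text
pics
{'time_s': 0.0, 'qpos': array([-1.42210545e+00,  2.21232288e-01,  1.52760077e+00, -1.10892134e-05,
        1.39469891e+00, -1.26092024e-01]), 'qvel': array([ 2.13556207e-04,  7.39145845e-06,  4.53161653e-04,  7.28933726e-04,
        8.32088065e-04, -1.05854835e-03]), 'joint_efforts': array([ 1.00283338e-03, -4.96888590e+01, -3.89394879e+01, -1.80771997e-05,
        1.11382143e-02, -7.13055854e-06]), 'tcp_pos': array([ 0.1694942 , -0.60095498,  0.2302009 ]), 'ee_rot': array([ 9.90576033e-01,  1.36960517e-01, -1.64138685e-05, -9.69530690e-04]), 'ft_force': array([-0.10287413,  0.31384799,  0.29750048]), 'wrist_torque': array([-0.03451758, -0.04330557,  0.03613759]), 'gripper_force': 0.0, 'grip_width': 0.999181879748273} 0.0187
top {'fx': 412.87256953791524, 'fy': 412.87256953791524, 'cx': 282.5163851493224, 'cy': 206.0689779618643, 'world_to_cam': array([[ 0.00867559, -0.99981192,  0.01734512, -0.05842366],
       [ 0.98838342,  0.01120587,  0.15156727, -0.5333224 ],
       [-0.15173313,  0.01582869,  0.98829475, -1.15665146],
       [ 0.        ,  0.        ,  0.        ,  1.    
[... 1180 characters left out ...]
 ([323.0, 198.0, 16.0, 23.0], 0.73), ([363.0, 234.0, 18.0, 27.0], 0.61)]
side block_green [([352.0, 296.0, 23.0, 28.0], 0.57)]
side cradle_red [([402.0, 283.0, 38.0, 26.0], 0.8)]
side cradle_blue [([432.0, 264.0, 34.0, 25.0], 0.91)]
{'fx': 352.6646815197632, 'fy': 352.6646815197632, 'cx': 279.23451606648143, 'cy': 204.34608009062828, 'hand_eye': array([[ 1.55292585e-04,  9.50180296e-01,  3.11700789e-01,
         8.05429229e-02],
       [ 9.99999754e-01, -3.60813282e-04,  6.01683189e-04,
        -1.30085610e-03],
       [ 6.84173295e-04,  3.11700619e-01, -9.50180118e-01,
        -1.43520361e-01],
       [ 0.00000000e+00,  0.00000000e+00,  0.00000000e+00,
         1.00000000e+00]]), 'shot': 3}
```

View pics/top0.png

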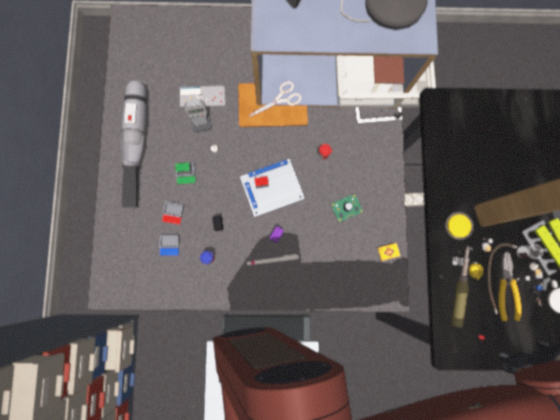

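View pics/side0.png

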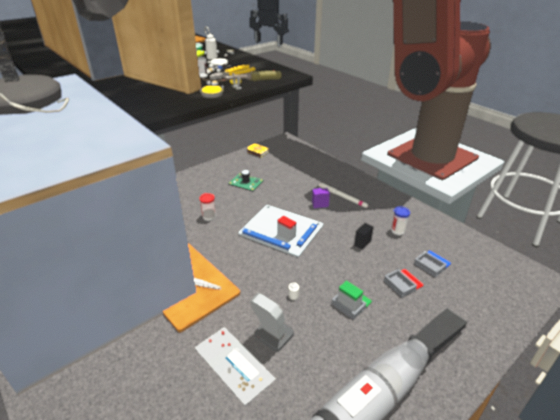

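The top view shows the jig at (272,189) turned about 18°, with the red block on it at (262,182). The red cradle is at (173,212) and the board at (347,208). In the side view the three cradles are at (402,283), (432,264) and (352,296).

```bash
cat >h.py <<'E'
from rig import ctrl, telemetry, optics, look_for, masks_of
import cv2, numpy as np
from scipy.spatial.transform import Rotation as R
def down(a): return np.array([np.cos(a/2),np.sin(a/2),0,0])
def cam(name):
    "picture plus camera-to-world 4x4"
    s=telemetry.sense(); p=optics.snapshot(name)
    if name=="wrist":
        T=np.eye(4); T[:3,:3]=R.from_quat(s["ee_rot"]).as_matrix(); T[:3,3]=s["tcp_pos"]; M=T@p["hand_eye"]
    else: M=np.linalg.inv(p["world_to_cam"])
    return p,M
def w(p,M,uv,z):
    "pixels -> world xy at height z"
    uv=np.atleast_2d(uv).astype(float)
    d=np.c_[(uv[:,0]-p["cx"])/p["fx"],-(uv[:,1]-p["cy"])/p["fy"],-np.ones(len(uv))]@M[:3,:3].T
    return M[:3,3][:2]+d[:,:2]*((z-M[2,3])/d[:,2])[:,None]
def px(p,M,X):
    "world points -> pixels"
    c=(np.atleast_2d(X)-M[:3,3])@M[:3,:3]
    return np.c_[p["cx"]-p["fx"]*c[:,0]/c[:,2], p["cy"]+p["fy"]*c[:,1]/c[:,2]]
def save(p,n): cv2.imwrite(f"pics/{n}.png",p["image"][:,:,::-1])
E
cat >scan.py <<'E'
from h import *
import pickle
p,M=cam("top")
for n,uv,z in [("jig",(272,189),.008),("redblock",(262,182),.045),("cr",(174,215),.01),("board",(348,208),.005),("green",(185,170),.045),("vialred",(325,151),.05),("drop",(214,148),.03),("black",(218,222),.03),("vialblue",(207,257),.05),("purple",(277,233),.03)]:
    print(n,w(p,M,uv,z).round(3))
ims=[]
for n,uv in [("board",(348,208)),("jig",(272,189)),("cradle",(176,205))]:
    xy=w(p,M,uv,0)[0]
    a=0 if n!="jig" else 0.3
    ctrl.reach([*(xy-0.02*np.array([np.cos(a),np.sin(a)])),.2],down(a))
    q,W=cam("wrist"); pickle.dump((q,W),open(n+".pkl","wb")); ims.append(q["image"])
    for l in {"board":["circuit_board"],"jig":["jig","back_stop","side_stop","block_red"],"cradle":["cradle_red","cradle_green","cradle_blue","block_green"]}[n]:
        print(l,[(np.round(d["extent"]).tolist(),round(d["p"],2)) for d in look_for(l,q)[:3]])
    save(q,n+"1")
print(telemetry.sense()["time_s"])
E
python3 scan.py
```

```text
jig [[ 0.59  -0.022]]
redblock [[0.604 0.007]]
cr [[0.508 0.267]]
board [[ 0.536 -0.25 ]]
green [[0.637 0.233]]
vialred [[ 0.698 -0.177]]
drop [[0.709 0.153]]
black [[0.487 0.134]]
vialblue [[0.385 0.159]]
purple [[ 0.456 -0.038]]
circuit_board [([274.0, 152.0, 98.0, 91.0], 0.79)]
jig [([277.0, 144.0, 174.0, 144.0], 0.85), ([286.0, 84.0, 140.0, 27.0], 0.35)]
back_stop [([285.0, 85.0, 142.0, 29.0], 0.56)]
side_stop [([209.0, 154.0, 27.0, 93.0], 0.72)]
block_red [([89.0, 217.0, 50.0, 56.0], 0.87), ([249.0, 135.0, 54.0, 38.0], 0.85), ([252.0, 290.0, 48.0, 59.0], 0.85)]
cradle_red [([276.0, 178.0, 69.0, 66.0], 0.98)]
cradle_green [([306.0, 44.0, 63.0, 74.0], 0.62)]
cradle_blue [([267.0, 266.0, 53.0, 50.0], 0.81)]
block_green [([309.0, 27.0, 55.0, 39.0], 0.89)]
5.4583
```

View pics/jig1.png

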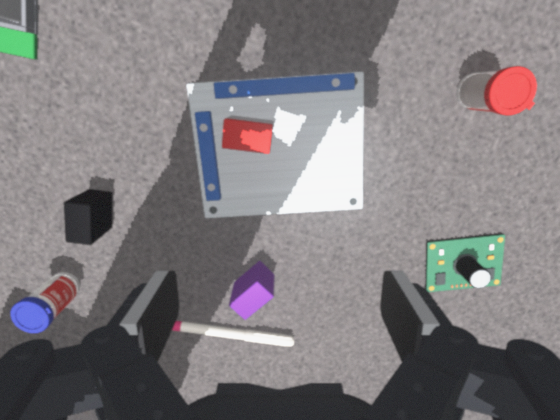

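View pics/cradle1.png

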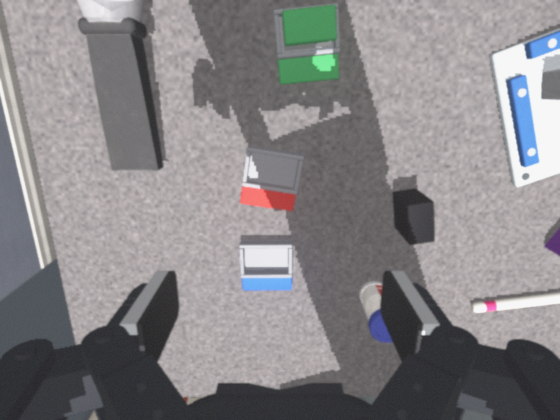

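View pics/board1.png

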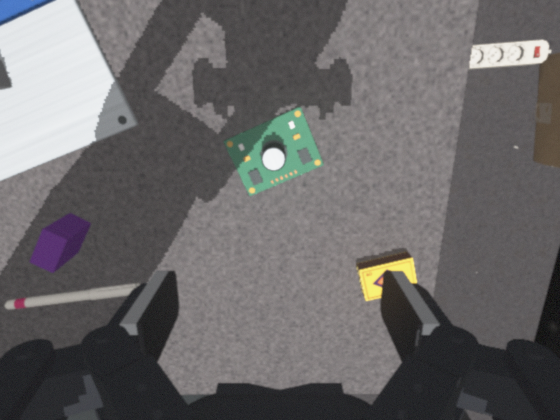

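The jig picture shows the red block at (247,135), the back stop at (285,85) and the side stop at (207,155). The cradle picture shows the red cradle's slot at (274,170) with its tab at (268,198). The board is at (274,152), with the capacitor top at (273,159). Next I'll fit rectangles to get poses.

```bash
cat >>h.py <<'E'
def hsv(p): return cv2.cvtColor(p["image"],cv2.COLOR_RGB2HSV)
def red(p):
    h=hsv(p); return ((h[...,0]<8)|(h[...,0]>172))&(h[...,1]>140)&(h[...,2]>60)
def hue(p,a,b,s=110,v=35):
    h=hsv(p); return (h[...,0]>=a)&(h[...,0]<=b)&(h[...,1]>s)&(h[...,2]>v)
def rect(p,M,mask,box,z):
    "largest blob within box [u0,v0,u1,v1], min-area rectangle in world: centre, (short,long), angle of long side mod pi"
    m=np.zeros(mask.shape,np.uint8); u0,v0,u1,v1=[max(0,int(k)) for k in box]; m[v0:v1,u0:u1]=mask[v0:v1,u0:u1]
    m=cv2.morphologyEx(m,cv2.MORPH_CLOSE,np.ones((5,5)))
    c=max(cv2.findContours(m,0,cv2.CHAIN_APPROX_NONE)[0],key=cv2.contourArea)[:,0]
    P=w(p,M,c,z)
    b=cv2.boxPoints(cv2.minAreaRect((P*1e3).astype(np.float32)))/1e3
    e=[b[1]-b[0],b[2]-b[1]]; l=[np.linalg.norm(k) for k in e]; i=int(l[1]>l[0]); 
    return b.mean(0),(min(l),max(l)),np.arctan2(e[i][1],e[i][0])%np.pi
E
python3 - <<'E'
from h import *
import pickle
def L(n): return pickle.load(open(n+".pkl","rb"))
def pr(n,r): print(n,r[0].round(4),np.round(r[1],4),round(r[2],3))
p,M=L("jig")
pr("block",rect(p,M,red(p),(215,110,280,160),.045))
for n,b in (("back",(205,65,365,103)),("side",(188,105,225,210))): pr(n,rect(p,M,hue(p,100,125),b,.017))
pr("board_j",rect(p,M,hue(p,45,90,60),(415,225,515,300),.005))
p,M=L("cradle")
pr("tab",rect(p,M,red(p),(225,170,310,225),.006))
pr("gtab",rect(p,M,hue(p,45,75,100),(270,50,350,95),.006))
pr("btab",rect(p,M,hue(p,100,125),(225,270,310,300),.006))
h=masks_of("cradle_red",p)[0]; pr("cradle_all",rect(p,M,h["region"],(200,120,340,240),.01)); print(h["p"])
print("slot corners?",w(p,M,[(250,150),(303,155),(297,191),(244,187)],.016).round(4))
p,M=L("board")
pr("board",rect(p,M,hue(p,45,90,60),(215,95,335,205),.005))
print("cap",w(p,M,(273,159),.035).round(4))
for n in("cradle","jig"):
    q=L(n)[0]["image"]; c=q[130:220,215:335] if n=="cradle" else q[60:225,170:375]; cv2.imwrite(f"pics/{n}c.png",cv2.resize(c[:,:,::-1],None,fx=4 if n=="cradle" else 3,fy=4 if n=="cradle" else 3,interpolation=cv2.INTER_CUBIC))
E
```

```text
block [0.6057 0.0117] [0.0232 0.0397] 1.749
back [ 0.6532 -0.0064] [0.0121 0.1214] 1.936
side [0.5717 0.0422] [0.0129 0.0821] 0.364
board_j [ 0.538  -0.2444] [0.0608 0.0805] 1.983
tab [0.4943 0.2672] [0.0162 0.0319] 1.399
gtab [0.6174 0.2396] [0.0203 0.0525] 1.668
btab [0.3988 0.2793] [0.0136 0.0533] 1.581
cradle_all [0.5173 0.2734] [0.0557 0.0592] 2.98
0.56
slot corners? [[0.5462 0.2926]
 [0.5415 0.2432]
 [0.5065 0.2483]
 [0.5105 0.2993]]
board [ 0.5378 -0.2447] [0.0602 0.0799] 1.982
cap [[ 0.5374 -0.2447]]
```

View pics/cradlec.png

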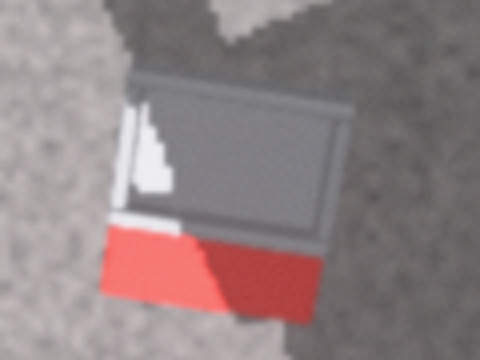

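```bash
cat >fitcr.py <<'E'
from h import *
import pickle
p,M=pickle.load(open("cradle.pkl","rb"))
c=w(p,M,[(248.0,147.9),(302.7,156.1),(296.8,191.2),(242.2,184.5)],.016); print(c.mean(0).round(4), [np.round(np.linalg.norm(c[i]-c[i-1]),4) for i in range(4)])
for i,j in((1,0),(2,3)): d=c[j]-c[i]; print(np.arctan2(d[1],d[0]))
for v in (60,30): 
    h=hsv(p); m=((h[...,0]<8)|(h[...,0]>172))&(h[...,1]>90)&(h[...,2]>v); print(rect(p,M,m,(225,170,310,225),.006))
a=1.476
for a in (1.476,1.476-np.pi): print(a,ctrl.solve_ik([.525,.27,.13],down(a)), ctrl.solve_ik([.606,.012,.1],down(a+.27)))
ctrl.reach([.50,.27,.12],down(-.1))
p,M=cam("wrist"); pickle.dump((p,M),open("cradle2.pkl","wb")); 
h=masks_of("cradle_red",p)[:1]; print([(d["extent"],d["p"]) for d in h])
u,v=px(p,M,[.525,.272,.01])[0]; print(u,v)
u0,v0=int(max(0,u-90)),int(max(0,v-80)); print(u0,v0)
cv2.imwrite("pics/cr2.png",cv2.resize(p["image"][v0:v0+160,u0:u0+180,::-1],None,fx=3.5,fy=3.5,interpolation=cv2.INTER_CUBIC))
E
python3 fitcr.py
```

```text
[0.527  0.2718] [np.float64(0.0357), np.float64(0.0515), np.float64(0.0345), np.float64(0.0529)]
1.4212576471322036
1.4439966554655244
(array([0.4958049, 0.277341 ], dtype=float32), (np.float32(0.018397896), np.float32(0.05433013)), np.float32(1.4231805))
(array([0.4958049, 0.277341 ], dtype=float32), (np.float32(0.018397896), np.float32(0.05433013)), np.float32(1.4231805))
1.476 [ 3.41475159e-01  2.30246748e-01  1.71263981e+00 -4.44089210e-16
  1.19870610e+00  4.36271486e-01] [-1.10244383e-01  3.00439544e-01  1.68865881e+00 -4.44089210e-16
  1.15249430e+00 -2.85448056e-01]
-1.6655926535897931 None None
[]
274.6624294624948 167.64500545401742
184 87
```

View pics/cr2.png

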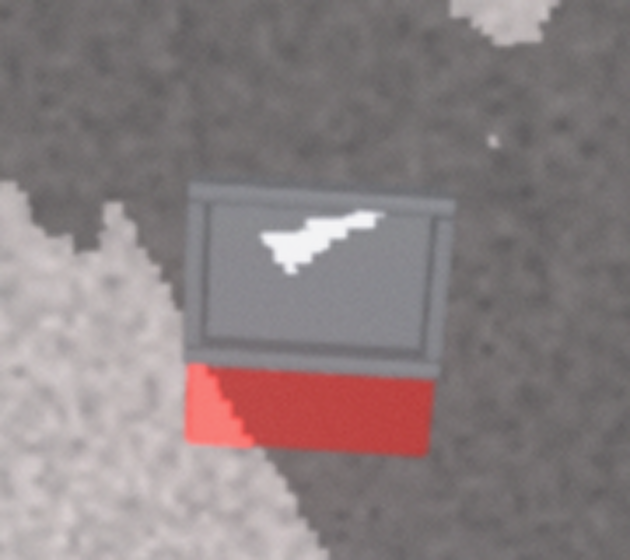

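The closer picture shows the red cradle's rim clearly, with crop corners (190,183), (455,200), (438,377) and (184,362). I'll refine the cradle pose from those, then pick the block.

```bash
python3 - <<'E'
from h import *
import pickle
p,M=pickle.load(open("cradle2.pkl","rb"))
c=w(p,M,np.array([(190,183),(455,200),(439,377),(185,362)])/3.5+[183.6,86.6],.016); print(c.mean(0).round(4), [np.round(np.linalg.norm(c[i]-c[i-1]),4) for i in range(4)])
for i,j in((1,0),(2,3)): d=c[j]-c[i]; print(np.arctan2(d[1],d[0]))
h=hsv(p); m=((h[...,0]<8)|(h[...,0]>172))&(h[...,1]>90)&(h[...,2]>30); print(rect(p,M,m,(230,180,320,225),.006))
a=1.749
ctrl.reach([.6057,.0117,.10],down(a))
ctrl.line_to([.6057,.0117,.028],speed=.1)
ctrl.command_gripper(0.0,50)
s=telemetry.sense(); print(s["grip_width"],s["gripper_force"],s["ft_force"],s["tcp_pos"])
ctrl.line_to([.6057,.0117,.11],speed=.15)
s=telemetry.sense(); print(s["grip_width"],s["gripper_force"],s["ft_force"],s["time_s"])
E
```

```text
[0.5265 0.272 ] [np.float64(0.037), np.float64(0.0529), np.float64(0.0369), np.float64(0.053)]
1.4084320367498608
1.4106239262739078
(array([0.4958768 , 0.27722412], dtype=float32), (np.float32(0.018160792), np.float32(0.053976998)), np.float32(1.4038104))
0.2696988000389512 50.25252163410187 [-0.42542699  0.16009684  2.86375968] [0.60615546 0.01168775 0.02850583]
0.27015359988779003 49.68978703022003 [ 0.61752981 -0.5055928  -2.86157064] 10.1833
```

```bash
python3 - <<'E'
from h import *
a=1.41; X=[.5266,.2720]
ctrl.reach([*X,.11],down(a))
ctrl.line_to([*X,.050],speed=.12)
hit=ctrl.line_to([*X,.0225],speed=.03,until_force=6)
s=telemetry.sense(); print(hit,s["tcp_pos"],s["ft_force"])
if s["tcp_pos"][2]<.0275:
    ctrl.command_gripper(.6); ctrl.line_to([*X,.12],speed=.15)
    ctrl.reach([.50,.27,.12],down(-.1))
    p,M=cam("wrist"); 
    b=rect(p,M,red(p),(200,80,350,175),.049); print(b)
    u0,v0=184,70
    cv2.imwrite("pics/cr3.png",cv2.resize(p["image"][v0:v0+170,u0:u0+180,::-1],None,fx=3,fy=3,interpolation=cv2.INTER_CUBIC))
print(telemetry.sense()["time_s"])
E
```

```text
True [0.52629175 0.27190193 0.02444729] [0.81247554 0.42863391 4.13059529]
(array([0.53451383, 0.27028066], dtype=float32), (np.float32(0.010023412), np.float32(0.03907866)), np.float32(1.4718217))
15.2667
```

View pics/cr3.png

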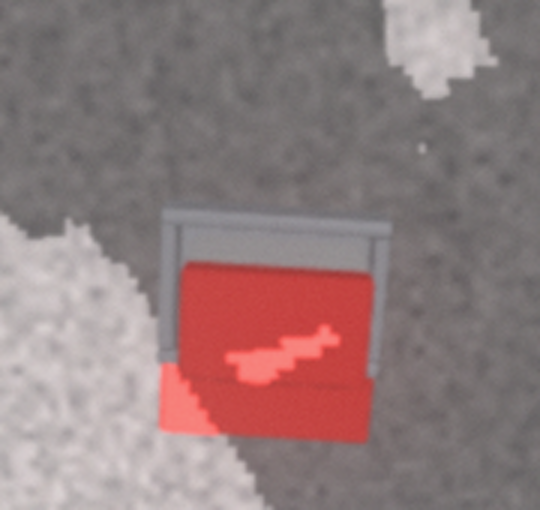

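```bash
python3 - <<'E'
from h import *
p,M=cam("wrist")
c=w(p,M,np.array([(183,263),(375,274),(370,386),(179,377)])/3+[183.7,69.7],.049); print(c.mean(0).round(4),[np.round(np.linalg.norm(c[i]-c[i-1]),4) for i in range(4)])
X=[.5376,-.2446]; a=.411
ctrl.command_gripper(1.0)
ctrl.reach([*X,.11],down(a))
ctrl.line_to([*X,.009],speed=.08,until_force=8)
print(telemetry.sense()["tcp_pos"])
ctrl.command_gripper(0,90)
s=telemetry.sense(); print(s["grip_width"],s["gripper_force"],s["ft_force"],s["tcp_pos"])
ctrl.line_to([*X,.11],speed=.12)
th=.365; J=np.array([.5973,-.0195]); Rj=np.array([[np.cos(th),-np.sin(th)],[np.sin(th),np.cos(th)]])
Y=J+Rj@[.010,.010]
ctrl.reach([*Y,.09],down(th))
p,M=cam("wrist"); save(p,"held")
pr=look_for("circuit_board",p); print([(d["extent"],d["p"]) for d in pr[:1]])
print(rect(p,M,hue(p,45,90,60),(180,80,400,400),.086))
s=telemetry.sense(); print(s["grip_width"],s["tcp_pos"],s["ft_force"],s["time_s"],Y)
E
```

```text
[0.5268 0.2708] [np.float64(0.0243), np.float64(0.0393), np.float64(0.024), np.float64(0.0404)]
[ 0.53810977 -0.24491724  0.00968741]
0.22766849294667252 88.19676518440247 [-0.48484877  0.55779434  2.62852926] [ 0.53792344 -0.24480827  0.00945402]
[([279.8, 270.3, 180.9, 125.6], 0.97)]
(array([ 0.60496163, -0.00522706], dtype=float32), (np.float32(0.055942625), np.float32(0.07930656)), np.float32(1.9361331))
0.22619823937107272 [ 0.60310206 -0.00828144  0.09003917] [ 1.07323821 -0.24614869 -0.76859194] 21.7333 [ 0.60307174 -0.00658927]
```

View pics/held.png

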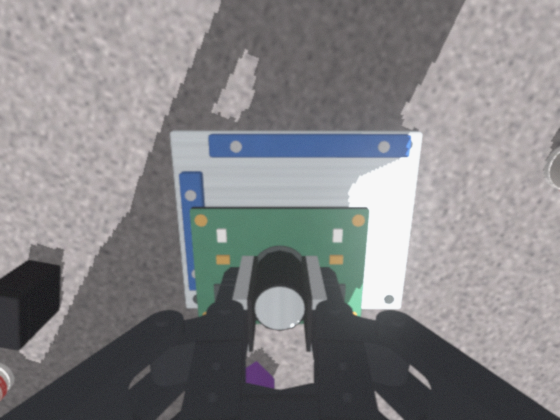

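The block sits central in its cradle. The board is held square to the jig, with its top edge at row 208 parallel to the back stop at row 145. Next I'll lower it and push.

```bash
cat >push.py <<'E'
from h import *
th=.365; J=np.array([.5973,-.0195]); Rj=np.array([[np.cos(th),-np.sin(th)],[np.sin(th),np.cos(th)]])
def st():
    s=telemetry.sense(); return Rj.T@(s["tcp_pos"][:2]-J)*1e3, s["tcp_pos"][2]*1e3, np.r_[Rj.T@s["ft_force"][:2],s["ft_force"][2]]
def show(t): q,z,f=st(); print(t,q.round(2),round(z,2),f.round(1))
def go(x,y,z,sp=.03,f=None): return ctrl.line_to([*(J+Rj@(np.array([x,y])/1e3)),z/1e3],speed=sp,until_force=f)
E
python3 - <<'E'
from push import *
go(10,10,30,.1); show("above")
print(go(10,10,16.5,.02,3)); show("down"); q,z,f=st(); z=z+.3
go(10,10,z,.02); show("base")
print(go(27,10,z,.02,6)); show("x"); q,_,_=st()
x1=q[0]; go(x1-1,10,z,.02); show("backoff")
print(go(x1-1,27,z,.02,6)); show("y"); q,_,_=st(); print(telemetry.sense()["time_s"])
E
```

```text
above [10.31  9.76] 30.29 [-0.1  0.1 -1.1]
True
down [ 9.88 10.1 ] 17.47 [ 0.1 -1.5  3.8]
base [ 9.87 10.05] 17.52 [-0.3  0.2  0.6]
True
x [19.6  10.17] 17.46 [-2.5  0.6  5.3]
backoff [18.62 10.05] 17.57 [ 1.4 -0.9  1. ]
True
y [18.4  18.83] 17.52 [-0.8 -1.3  2.8]
24.7
```

```bash
python3 - <<'E'
from push import *
z=17.5
go(18.6,20,z,.01); show("y20")
go(18.6,20.6,z,.01); show("y20.6")
for x in (19.6,20.2,20.8): go(x,20.6,z,.01); show(f"x{x}")
for y in (21.2,21.8): go(20.8,y,z,.01); show(f"y{y}")
ctrl.hold(.3); show("hold"); print(telemetry.sense()["time_s"])
E
```

```text
y20 [18.58 18.87] 17.7 [-1.6 -5.2  1.1]
y20.6 [18.56 18.93] 17.75 [-0.3 -7.6 -0.6]
x19.6 [19.01 18.93] 17.68 [-2.3 -7.1  1.2]
x20.2 [19.39 18.91] 17.72 [-4.8 -7.7  3.4]
x20.8 [19.76 18.93] 17.69 [-5.2 -6.5  2.2]
y21.2 [19.8  18.98] 17.75 [-4.8 -8.8  2.5]
y21.8 [19.76 19.  ] 17.77 [ -5.9 -10.8   1.9]
hold [19.77 19.  ] 17.77 [-5.3 -9.8  1.5]
26.7917
```

```bash
python3 - <<'E'
from push import *
z=17.4
go(20.8,19.4,z,.01); show("ease y")
for x in (21.4,22,22.6): go(x,19.4,z,.01); show(f"x{x}")
for y in (20.4,21.4,22.2): go(22.6,y,z,.01); show(f"y{y}")
ctrl.hold(.3); show("hold"); print(telemetry.sense()["time_s"])
p,M=cam("wrist"); s=cam("side")[0]
c=p["image"][100:400,150:430]; cv2.imwrite("pics/fin.png",cv2.resize(c[:,:,::-1],None,fx=2,fy=2,interpolation=cv2.INTER_CUBIC))
E
```

```text
ease y [19.74 18.89] 17.56 [-5.8 -2.3  6. ]
x21.4 [19.77 18.9 ] 17.57 [-7.2 -3.1  7.1]
x22 [19.78 18.91] 17.57 [-9.5 -2.3  8.4]
x22.6 [19.82 18.89] 17.6 [-12.2  -2.8  11.4]
y20.4 [19.85 18.93] 17.62 [-12.4  -6.6   9.3]
y21.4 [19.87 18.95] 17.66 [-12.1 -10.9   8.2]
y22.2 [19.88 19.01] 17.71 [-12.4 -12.2   7.2]
hold [19.89 18.99] 17.71 [-12.4 -11.8   7.8]
28.9833
```

View pics/fin.png

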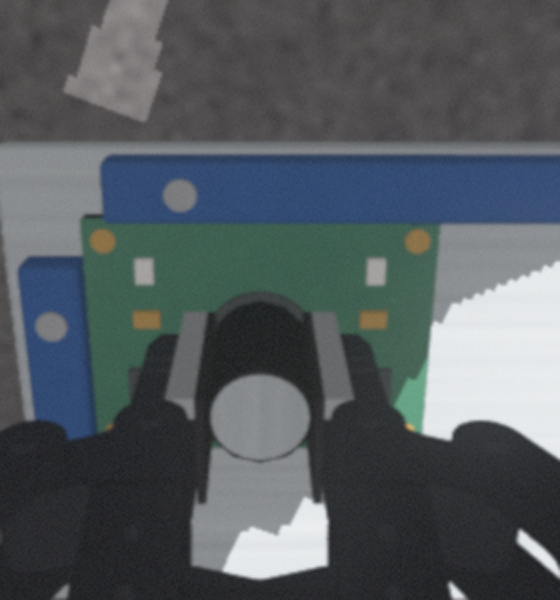

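Flush on both: there are no gaps at the back stop (crop row 222) or the side stop (crop column about 90). I'll raise the y push so friction on the back stop can't be carrying all of it, then hand in.

```bash
python3 - <<'E'
from push import *
z=17.6
for y in (23.5,24.8): go(22.6,y,z,.01); show(f"y{y}")
ctrl.hold(.6); show("hold")
p,M=cam("wrist"); r=[rect(p,M,hue(p,45,90,60),(180,180,380,330),.013)[2],rect(p,M,hue(p,100,125),(190,170,440,213),.017)[2]]; print(r, telemetry.sense()["gripper_force"],telemetry.sense()["time_s"])
print(ctrl.job_done())
E
```

```text
y23.5 [19.93 19.1 ] 17.81 [-12.7 -16.9   5.5]
y24.8 [19.92 19.15] 17.92 [-11.7 -19.9   3. ]
hold [19.95 19.18] 17.92 [-11.6 -20.9   3. ]
[np.float32(1.9323338), np.float32(1.9345704)] 89.30344462394714 30.3
the job is handed in; nothing more can be done
None
```

The job is handed in, though no verdict came back: the red block stands released in the red cradle, about 1 mm off centre by camera. The board is held flush against both stops, with about 12 N pushed towards the back stop and 21 N towards the side stop (wrist readings); robot time at hand-in was 30.3 s.

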